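# Push in the nail polish tray and let it latch

### The job

Put the nail polish tray away: with the fingertips gently push the front of the sprung tray that holds the two nail polish bottles all the way in to its stop, then let it go so that it springs back and latches on its stop pin at mid position. Grip and lift nothing; the bottles stay standing and the cuticle pusher lying in their tray. Leave the other tray sticking out as it is and do not disturb the other things on the vanity.

Things in the scene. Friction and masses are not known exactly. Their poses are not given: they have to be found in the camera images.
- polish_unit: fixed white open frame of the tray unit, 200 deep (x) x 170 wide, cheeks 40 high, back 50 high; origin on its underside, frame from x = -120 to +80 mm; its x points the way the tray goes in, z up. A bracket (66 high) on the left cheek at x = -30, y = +67 carries a vertical stop pin, head 85 mm up, that catches a tooth on the tray's wall. Its tray holds the nail polish.
- polish_tray (a joint): how far the polish tray is pushed in along its unit's x, m: 0 sprung out (start), 0.060 at its stop. A spring pushes it out with 1 N at 0, 3 N at 0.060, a damper resists with 30 N per m/s, the tooth adds about 1 N; the stop is hard. Let go before the tooth passes the pin (0.041), it springs out to 0; let go after, it returns to rest on the pin at about 0.040, latched.
- polish_tray_front (a point): centre of the outer face of the polish tray's pink front panel, moves with the tray; x points inward, normal to the face, z up. Panel 150 wide, 10 thick, from 8 to 54 mm above the table (this point is 31 mm up). The tray is 170 long, 138 wide, inner floor 15 mm above the table, walls up to 40 mm.
- polish_a_mid (a point): nail polish bottle, loose, standing in the nail polish tray: square glass body 28 x 28 x 36 high with a round black cap, 71 high in all; the point is 20 mm above its underside
- polish_b_mid (a point): the second, shorter nail polish bottle, loose, in the same tray: same body, 63 high in all; the point is 20 mm above its underside
- pusher_mid (a point): centre of the metal cuticle pusher, a flat steel bar about 110 long, 8 wide, 6 thick, lying loose across the nail polish tray between front panel and bottles (its length along y)
- care_unit: fixed white open frame of the tray unit, 200 deep (x) x 170 wide, cheeks 40 high, back 50 high; origin on its underside, frame from x = -120 to +80 mm; its x points the way the tray goes in, z up. A second unit of the same build, whose tray holds a powder compact and a small tin: a bystander. Which unit stands on the left changes.
- care_tray (a joint): how far the other tray is pushed in, in m: starts at 0 (sprung out) and should stay there
- compact_mid (a point): centre of a round black powder compact, diameter 62, 15 high, loose in the other tray
- tin_mid (a point): centre of a small round aluminium tin, diameter 42, 29 high, loose in the other tray
- lipstick_mid (a point): lipstick standing loose on the table between the two trays' fronts, diameter 21, 62 high; the point is half-way up
- cream_jar_mid (a point): cream jar standing loose between the two units, farther back, diameter 54, 45 high; the point is half-way up
- perfume_mid (a point): perfume bottle standing loose on the table to the far left of the units, 50 x 26, 88 high; the point is 40 mm up

How it is judged:
On the way, in this order (a step that is already met when the one before it is completed fails the run):
1. the fingers push the nail polish tray in, practically to its stop (0.054 m or more) (value of joint polish_tray above 0.054 m and contact force between the fingers and polish_unit above 0.3 N), for 0.05 s.
2. the tray, let go, has come back and rests latched on the stop pin (value of joint polish_tray between 0.037 and 0.043 m and velocity of joint polish_tray between -0.005 and 0.005 m/s and contact force between the fingers and polish_unit below 0.1 N), for 0.3 s.
At the end, for the whole second after the job is handed in: Polish tray latched at mid position (0.037 to 0.043 m, still), its bottles upright (0.2 rad) and the cuticle pusher in it; other tray still out (under 0.004 m); compact, tin, lipstick, cream jar and perfume within 20 mm of their starts, the last three upright (value of joint polish_tray between 0.037 and 0.043 m and velocity of joint polish_tray between -0.005 and 0.005 m/s and x of polish_a_mid in the frame of polish_tray_front between 0.008 and 0.168 m and y of polish_a_mid in the frame of polish_tray_front between -0.068 and 0.068 m and z of each of polish_a_mid, polish_b_mid in the frame of polish_tray_front below 0.02 m and angle between each of polish_a_mid, polish_b_mid, lipstick_mid, cream_jar_mid, perfume_mid's own z axis and vertical below 0.2 rad and x of polish_b_mid in the frame of polish_tray_front between 0.008 and 0.168 m and y of polish_b_mid in the frame of polish_tray_front between -0.068 and 0.068 m and x of pusher_mid in the frame of polish_tray_front between 0.008 and 0.168 m and y of pusher_mid in the frame of polish_tray_front between -0.068 and 0.068 m and z of pusher_mid in the frame of polish_tray_front below 0 m and value of joint care_tray below 0.004 m and distance of each of lipstick_mid, cream_jar_mid, perfume_mid, compact_mid, tin_mid from where it was at the start of the episode below 0.02 m); the robot touches nothing.
It fails at once if a bottle or the cuticle pusher is lifted more than about 15 mm, or a bottle tipped over (height (world z) of any of polish_a_mid, polish_b_mid above 0.05 m or height (world z) of pusher_mid above 0.033 m or angle between any of polish_a_mid, polish_b_mid's own z axis and vertical above 0.6 rad).
It fails at once if the tray unit is gripped hard or rammed (over 40 N) (contact force between the fingers and polish_unit above 40 N).
It fails at once if the front panel is taken between the fingers (the grasp point inside the panel, pressing on it) (contact force between the fingers and polish_unit above 2 N and x of the grasp point in the frame of polish_tray_front between 0.002 and 0.009 m and y of the grasp point in the frame of polish_tray_front between -0.075 and 0.075 m and z of the grasp point in the frame of polish_tray_front below 0.04 m).
It fails at once if the other tray is pushed in (value of joint care_tray above 0.01 m).
It fails at once if a bystander is pushed more than 30 mm, tipped or lifted (distance of any of lipstick_mid, cream_jar_mid, perfume_mid, compact_mid, tin_mid from where it was at the start of the episode above 0.03 m or angle between any of lipstick_mid, cream_jar_mid, perfume_mid's own z axis and vertical above 0.6 rad).
It also fails if it takes over 35 s, if anything falls off the work surface, if the arm or the gripper's body presses on something with over 40 N, if the wrist force passes 120 N, or if a joint passes its speed limit or range.

### The arm

A 6-joint arm with a two-finger parallel gripper is mounted at the origin on the work surface. World frame = base frame: x ahead of the robot, y to its left, z up, the work surface at z = 0. Lengths are in m, angles in rad, forces in N, time in s.
With the tool pointing down it reaches from about 0.425 to 0.95 m from the base axis. Payload 3.5 kg.
Tool frame: the origin (TCP) lies between the finger pads; the fingertips stand 25 mm ahead of it and the grasp point (between the pads) lies 6 mm ahead of it (ctrl.finger_overhang is the distance from the TCP to the fingertips, in m); x points along the fingers, y is the direction in which the jaws open and shut, and the axes are right-handed (so a half turn about x gives the same grasp; the last joint's range is limited). The gripper opens to 85 mm and grips with 20 to 120 N. Pads are 22 mm wide; open, the fingers measure 114 mm over their backs; the gripper's body (76 mm by 85 mm) begins 54 mm behind the grasp point. The pads swing forward as they close: fully open they stand 13 mm farther back than shut.
Start: joints at [1.099, 0.286, 1.577, -0, 1.279, -0.15], TCP at [0.213, 0.64, 0.256] pointing down, gripper open.
Joint ranges: [-2.77, 2.77], [-0.9, 2.22], [0.21, 2.48], [-1.53, 4.67], [0.24, 2.81], [-2.84, 2.84]. Speed limits (rad/s): [2.79, 2.79, 3.14, 3.14, 3.14, 3.14].

### API

Orientations are given as a unit quaternion [x, y, z, w].
In Python, from plant import ctrl gives the robot as it stands.
- The arm moves only by the tool play_rows, never from a script. Its argument "targets" is a list of rows, each an object with "delta_pos": the shift along the world's x, y, z normalised to -1 to 1, where 1 is 1000 mm, a list of three; "delta_rot": the turn, a rotation vector about the world's x, y, z normalised to -1 to 1, where 1 is pi rad, a list of three; "claw": the finger opening in mm, from 0 to 85.4. In form: [{"delta_pos": [tx, ty, tz], "delta_rot": [wx, wy, wz], "claw": claw}, ...]. A call has 1 to 20 rows; each row is the pose to reach, as a shift and turn from the pose measured when the call began, turning the shorter way round; what a row does not reach only later rows make up. A row lasts 1/12 s, in which the tool goes at most 41.7 mm and 7.16 degrees, less where a joint would pass 70% of its speed; a pose out of reach is approached as far as the arm can. A call with a number of a shift or a turn outside -1 to 1 is refused whole. A call with a gripper value outside its range is refused whole. The fingers move at their own pace and stop on an object; "newtons" is the grip in N (left out, the last holds). Time passes only in rows, so rows that repeat a pose let the fingers close. It gives the time, the measured TCP pose, the force and the opening at its end, in the units of the state.
- ctrl.get_state(): the state, without advancing time (a new reading comes with each control period).
- ctrl.read_camera(name): name is "side" or "top"; returns the picture (480x640x3 uint8, blue, green, red); there is no depth.
- ctrl.calibration(name): a dict with "fx", "fy", "cx", "cy" (pixels), "k1" (the pictures are not rectified: a ray, as slopes to the right and down, at radius r is drawn at 1 + k1 r^2 times it, then the intrinsics apply), "camera_from_world" (4x4, takes a point from world to camera coordinates). Camera axes: x right, y down, z forward; pixel columns grow to the right and rows downward; lengths in m; the calibration is good to about 2 mm. A picture is of the moment at which its call begins. calibration takes no time and is no camera call.
- ctrl.sign_off(): hands the job in, once; it reports no verdict.
The state is a dict: "time": time; "qpos": joint angles; "dq": joint speeds; "joint_efforts": joint torques, N m; "eef_pos": TCP position; "tcp_rot": TCP orientation; "contact_force": force on the tool from outside, world axes, zero at the start; "wrist_torque": the same for the moment, N m; "opening": opening from 0.0 (shut) to 1.0 (fully open).
Only numpy, scipy, OpenCV 4.12 (cv2) and the standard library are available. Lean on these libraries where they do the work, as an engineer would, in place of code of your own. Each camera call takes 0.05 s, during which the arm holds its last target. There are 200 camera calls.

## Working session

There is one attempt and no reset: what is moved stays moved. The work goes in short steps, Python scripts to look and compute and a tool call to move; the robot and the scene stay as the last step left them, time stands still between calls to the robot, and variables do not carry over. Pictures are saved under pics/ and viewed, about 8 in all and at most 12, crops included, and the job is handed in when it is done.

Besides the shell and the picture viewer there is one more tool, called after "Request:" as name([rows], argument=value, ...), one row to a line, values as JSON. play_rows: Moves the arm, as the interface text tells. Its arguments: {"type":"object","properties":{"targets":{"type":"array"},"newtons":{"type":"number"}},"required":["targets"]}

```bash
mkdir -p pics; ls; python3 - <<'E'
from plant import ctrl
import cv2
for n in("top","side"):
    cv2.imwrite(f"pics/{n}0.png",ctrl.read_camera(n)); print(ctrl.calibration(n))
print(ctrl.get_state())
E
```

```text
pics
{'fx': 554.5259636105665, 'fy': 554.5259636105665, 'cx': 322.6306745137266, 'cy': 238.8680967751611, 'k1': -0.17853876466142604, 'camera_from_world': array([[-0.00323036, -0.99999266,  0.00205794,  0.06699136],
       [-0.99440992,  0.00299512, -0.1055459 ,  0.59355334],
       [ 0.10553896, -0.00238739, -0.9944123 ,  1.07394608],
       [ 0.        ,  0.        ,  0.        ,  1.        ]])}
{'fx': 546.2510555289532, 'fy': 546.2510555289532, 'cx': 318.9760360397888, 'cy': 228.79612423949087, 'k1': -0.058276955426251206, 'camera_from_world': array([[ 0.92796984, -0.3722271 , -0.01785962, -0.49210777],
       [-0.26722822, -0.63127241, -0.72806884,  0.25682226],
       [ 0.25973266,  0.68039851, -0.68527134,  0.80130912],
       [ 0.        ,  0.        ,  0.        ,  1.        ]])}
{'time': 0.1, 'qpos': array([ 1.09898648e+00,  2.87119140e-01,  1.57805932e+00, -1.20547599e-05,
        1.27858928e+00, -1.49996443e-01]), 'dq': array([ 6.48515026e-04, -1.40161061e-03, -4.05555499e-03, -3.32657904e-04,
       -3.43557416e-05, -3.33362183e-04]), 'joint_efforts': array([ 1.24378865e-03, -4.07298017e+01, -2.93698847e+01, -9.63128969e-05,
        3.43541622e-03, -7.43426057e-06]), 'eef_pos': array([0.2132134 , 0.63986181, 0.25504184]), 'tcp_rot': array([ 0.11255321,  0.69820383, -0.11401999,  0.69774109]), 'contact_force': array([-0.84867549,  0.39461826, -0.02945596]), 'wrist_torque': array([ 0.03063476,  0.02321542, -0.01247404]), 'opening': 0.9991141171757684}
```

View pics/top0.png

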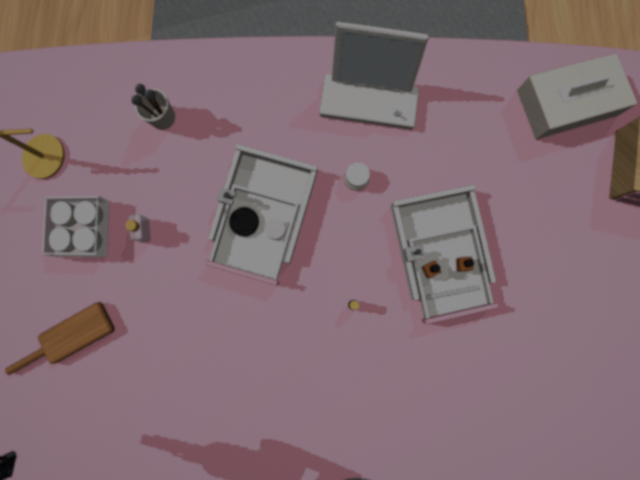

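View pics/side0.png

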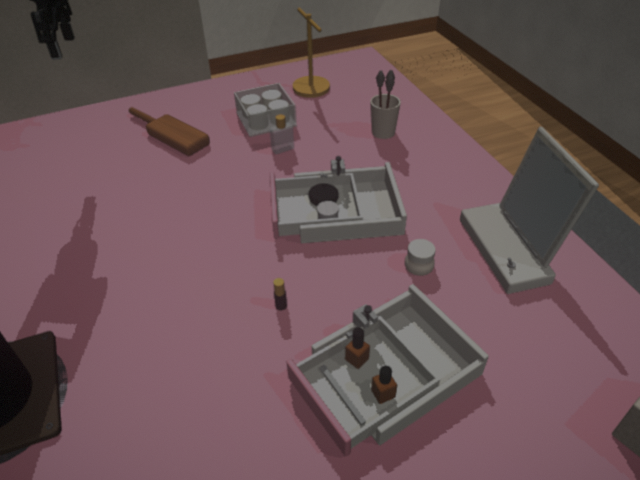

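Top view: the polish unit is on the right, with its front panel from about (424,320) to (495,308) and the stop pin at (413,252). The lipstick is at (353,305). Next I'll enlarge the panel and cast its corners.

```bash
cat > h.py <<'E'
import numpy as np, cv2
from plant import ctrl
def ray(n,px,z):
    c=ctrl.calibration(n);K=np.array([[c['fx'],0,c['cx']],[0,c['fy'],c['cy']],[0,0,1]])
    u=cv2.undistortPoints(np.array([[px]],float),K,np.array([c['k1'],0,0,0,0.]))[0,0]
    T=c['camera_from_world'];R=T[:3,:3];o=-R.T@T[:3,3];d=R.T@np.array([u[0],u[1],1])
    return o+d*(z-o[2])/d[2]
E
python3 - <<'E'
import cv2
t=cv2.imread('pics/top0.png')[175:335,380:510];s=cv2.imread('pics/side0.png')[280:460,270:500]
a=cv2.resize(t,None,fx=3.6,fy=3.6,interpolation=cv2.INTER_CUBIC)
cv2.imwrite('pics/tc.png',cv2.convertScaleAbs(a,alpha=1.6));cv2.imwrite('pics/sc.png',cv2.convertScaleAbs(cv2.resize(s,None,fx=3.3,fy=3.3,interpolation=cv2.INTER_CUBIC),alpha=1.6))
E
```

```text
(no output)
```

View pics/tc.png

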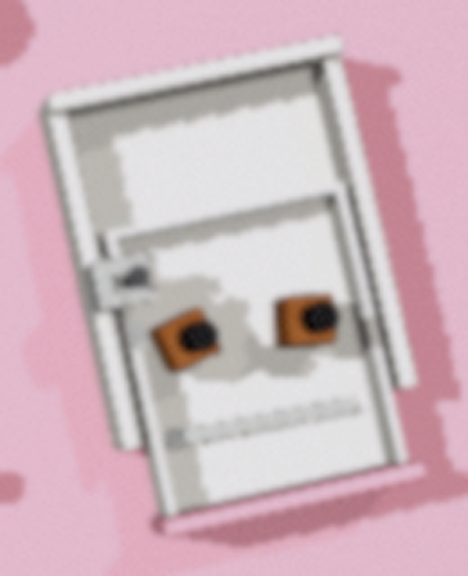

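View pics/sc.png

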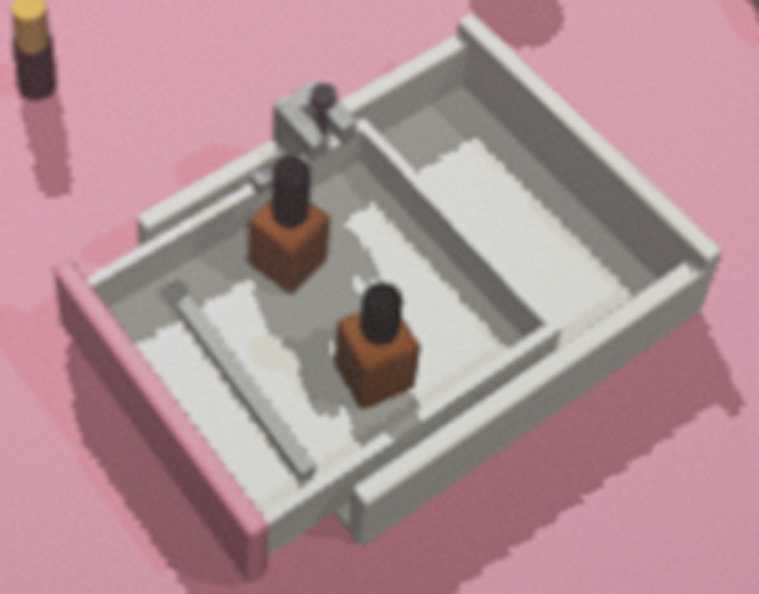

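Crops: in the top crop the panel's outer top edge runs (160,533)–(423,474) and the unit's back edge (47,103)–(340,39). The side crop's outer panel corners are about (58,268) and (247,535).

```bash
python3 - <<'E'
from h import *
T=lambda x,y,z:ray('top',(380+(x+.5)/3.6-.5,175+(y+.5)/3.6-.5),z)
S=lambda x,y,z:ray('side',(270+(x+.5)/3.3-.5,280+(y+.5)/3.3-.5),z)
def rep(l,a,b):
    d=b-a;print(l,a.round(4),b.round(4),'mid',((a+b)/2).round(4),'len',np.linalg.norm(d).round(4),'in-yaw deg',np.degrees(np.arctan2(d[1],d[0]))+90)
rep('panel top',T(158,533,.054),T(423,474,.054))
rep('panel side',S(58,268,.054),S(247,535,.054))
rep('back top',T(47,103,.05),T(340,39,.05))
rep('back side',S(468,15,.05),S(720,252,.05))
rep('cheek fronts top',T(117,450,.04),T(415,386,.04))
print('lip',ray('top',(353,305),.062), ray('side',(279,285),.062))
E
```

```text
panel top [ 0.4271 -0.1302  0.054 ] [ 0.4567 -0.2781  0.054 ] mid [ 0.4419 -0.2041  0.054 ] len 0.1509 in-yaw deg 11.32732230126291
panel side [ 0.4273 -0.1369  0.054 ] [ 0.4545 -0.2793  0.054 ] mid [ 0.4409 -0.2081  0.054 ] len 0.145 in-yaw deg 10.820988203896079
back top [ 0.6623 -0.0738  0.05  ] [ 0.6989 -0.2399  0.05  ] mid [ 0.6806 -0.1569  0.05  ] len 0.1701 in-yaw deg 12.427932597755103
back side [ 0.6637 -0.0749  0.05  ] [ 0.6994 -0.2394  0.05  ] mid [ 0.6815 -0.1571  0.05  ] len 0.1683 in-yaw deg 12.219403231653828
cheek fronts top [ 0.472  -0.1107  0.04  ] [ 0.5053 -0.2792  0.04  ] mid [ 0.4887 -0.1949  0.04  ] len 0.1718 in-yaw deg 11.186296697829391
lip [0.46267932 0.00733122 0.062     ] [ 0.46113987 -0.00289538  0.062     ]
```

```bash
python3 - <<'E'
from h import *
from scipy.spatial.transform import Rotation as R
s=ctrl.get_state();M=R.from_quat(s['tcp_rot']).as_matrix();print(M.round(3))
ang=np.degrees(np.arctan2(M[1,1],M[0,1]));print('tool y ang',ang)
for t in(101.6,-78.4):
    w=(t-ang+180)%360-180;print(t,w,w/180)
p=s['eef_pos']
for q in((.46,.36,.25),(.49,.1,.25),(.407,-.213,.2)):print((np.array(q)-p).round(3))
E
```

```text
[[-0.001  0.316  0.949]
 [-0.002  0.949 -0.316]
 [-1.    -0.002 -0.   ]]
tool y ang 71.56166947525494
101.6 30.03833052474505 0.1668796140263614
-78.4 -149.96166947525495 -0.8331203859736386
[ 0.247 -0.28  -0.005]
[ 0.277 -0.54  -0.005]
[ 0.194 -0.853 -0.055]
```

Request:
play_rows([
  {"delta_pos": [0.03, -0.03, 0], "delta_rot": [0, 0, 0.02], "claw": 0},
  {"delta_pos": [0.06, -0.06, 0], "delta_rot": [0, 0, 0.04], "claw": 0},
  {"delta_pos": [0.09, -0.09, 0], "delta_rot": [0, 0, 0.06], "claw": 0},
  {"delta_pos": [0.12, -0.12, 0], "delta_rot": [0, 0, 0.08], "claw": 0},
  {"delta_pos": [0.15, -0.15, 0], "delta_rot": [0, 0, 0.1], "claw": 0},
  {"delta_pos": [0.18, -0.18, 0], "delta_rot": [0, 0, 0.12], "claw": 0},
  {"delta_pos": [0.21, -0.21, 0], "delta_rot": [0, 0, 0.14], "claw": 0},
  {"delta_pos": [0.24, -0.24, 0], "delta_rot": [0, 0, 0.16], "claw": 0},
  {"delta_pos": [0.25, -0.28, 0], "delta_rot": [0, 0, 0.167], "claw": 0},
  {"delta_pos": [0.26, -0.32, 0], "delta_rot": [0, 0, 0.167], "claw": 0},
  {"delta_pos": [0.27, -0.36, 0], "delta_rot": [0, 0, 0.167], "claw": 0},
  {"delta_pos": [0.275, -0.4, 0], "delta_rot": [0, 0, 0.167], "claw": 0},
  {"delta_pos": [0.28, -0.44, 0], "delta_rot": [0, 0, 0.167], "claw": 0},
  {"delta_pos": [0.28, -0.48, 0], "delta_rot": [0, 0, 0.167], "claw": 0},
  {"delta_pos": [0.28, -0.52, 0], "delta_rot": [0, 0, 0.167], "claw": 0},
  {"delta_pos": [0.275, -0.56, 0], "delta_rot": [0, 0, 0.167], "claw": 0},
  {"delta_pos": [0.27, -0.6, 0], "delta_rot": [0, 0, 0.167], "claw": 0},
  {"delta_pos": [0.26, -0.64, 0], "delta_rot": [0, 0, 0.167], "claw": 0},
  {"delta_pos": [0.25, -0.68, 0], "delta_rot": [0, 0, 0.167], "claw": 0},
  {"delta_pos": [0.24, -0.71, 0], "delta_rot": [0, 0, 0.167], "claw": 0},
])

```text
time: 1.77
eef_pos: [0.4521, -0.0725, 0.2547]
tcp_rot: [-0.072, 0.704, 0.07, 0.703]
contact_force: [0.1, -0.0, 0.7]
opening: -0.0
```

Request:
play_rows([
  {"delta_pos": [-0.012, -0.035, -0.01], "delta_rot": [0, 0, 0], "claw": 0},
  {"delta_pos": [-0.024, -0.07, -0.02], "delta_rot": [0, 0, 0], "claw": 0},
  {"delta_pos": [-0.036, -0.105, -0.03], "delta_rot": [0, 0, 0], "claw": 0},
  {"delta_pos": [-0.047, -0.14, -0.05], "delta_rot": [0, 0, 0], "claw": 0},
  {"delta_pos": [-0.049, -0.142, -0.08], "delta_rot": [0, 0, 0], "claw": 0},
  {"delta_pos": [-0.049, -0.142, -0.11], "delta_rot": [0, 0, 0], "claw": 0},
  {"delta_pos": [-0.049, -0.142, -0.14], "delta_rot": [0, 0, 0], "claw": 0},
  {"delta_pos": [-0.049, -0.142, -0.165], "delta_rot": [0, 0, 0], "claw": 0},
  {"delta_pos": [-0.049, -0.142, -0.19], "delta_rot": [0, 0, 0], "claw": 0},
  {"delta_pos": [-0.049, -0.142, -0.208], "delta_rot": [0, 0, 0], "claw": 0},
  {"delta_pos": [-0.049, -0.142, -0.208], "delta_rot": [0, 0, 0], "claw": 0},
  {"delta_pos": [-0.049, -0.142, -0.208], "delta_rot": [0, 0, 0], "claw": 0},
])

```text
time: 2.77
eef_pos: [0.4023, -0.2139, 0.0458]
tcp_rot: [-0.071, 0.705, 0.071, 0.703]
contact_force: [0.4, -1.1, -0.3]
opening: -0.001
```

```bash
python3 - <<'E'
from h import *
print({k:v for k,v in ctrl.get_state().items() if k in('eef_pos','contact_force','time')})
a=cv2.imread('pics/x.png')
s=ctrl.read_camera('side')[250:450,220:480];t=ctrl.read_camera('top')[180:380,380:510]
b=np.hstack([cv2.resize(s,None,fx=2.4,fy=2.4),cv2.resize(t,None,fx=1.35,fy=2.4)[:, :0]])
cv2.imwrite('pics/p2.png',cv2.convertScaleAbs(b,alpha=1.6))
E
```

```text
{'time': 2.7667, 'eef_pos': array([ 0.40231379, -0.21385485,  0.04578023]), 'contact_force': array([ 0.42092675, -1.08921874, -0.28487266])}[ WARN:0@0.500] global loadsave.cpp:275 findDecoder imread_('pics/x.png'): can't open/read file: check file path/integrity
```

View pics/p2.png

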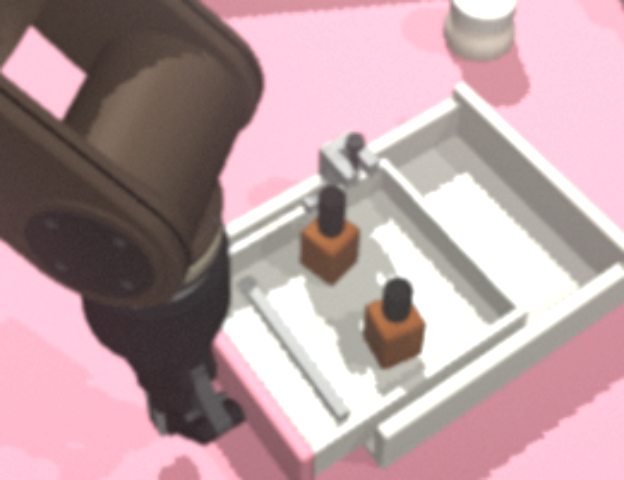

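The closed fingertips are about 30 mm in front of the panel. I'll push slowly along its normal.

Request:
play_rows([
  {"delta_pos": [0.01, 0.002, 0], "delta_rot": [0, 0, 0], "claw": 0},
  {"delta_pos": [0.018, 0.0037, 0], "delta_rot": [0, 0, 0], "claw": 0},
  {"delta_pos": [0.021, 0.0043, 0], "delta_rot": [0, 0, 0], "claw": 0},
  {"delta_pos": [0.0235, 0.0048, 0], "delta_rot": [0, 0, 0], "claw": 0},
  {"delta_pos": [0.026, 0.0053, 0], "delta_rot": [0, 0, 0], "claw": 0},
  {"delta_pos": [0.0285, 0.0058, 0], "delta_rot": [0, 0, 0], "claw": 0},
  {"delta_pos": [0.031, 0.0063, 0], "delta_rot": [0, 0, 0], "claw": 0},
  {"delta_pos": [0.034, 0.007, 0], "delta_rot": [0, 0, 0], "claw": 0},
  {"delta_pos": [0.037, 0.0076, 0], "delta_rot": [0, 0, 0], "claw": 0},
  {"delta_pos": [0.04, 0.0082, 0], "delta_rot": [0, 0, 0], "claw": 0},
  {"delta_pos": [0.043, 0.0088, 0], "delta_rot": [0, 0, 0], "claw": 0},
  {"delta_pos": [0.046, 0.0094, 0], "delta_rot": [0, 0, 0], "claw": 0},
  {"delta_pos": [0.049, 0.01, 0], "delta_rot": [0, 0, 0], "claw": 0},
  {"delta_pos": [0.052, 0.0107, 0], "delta_rot": [0, 0, 0], "claw": 0},
  {"delta_pos": [0.055, 0.0113, 0], "delta_rot": [0, 0, 0], "claw": 0},
  {"delta_pos": [0.058, 0.0119, 0], "delta_rot": [0, 0, 0], "claw": 0},
  {"delta_pos": [0.06, 0.0123, 0], "delta_rot": [0, 0, 0], "claw": 0},
  {"delta_pos": [0.06, 0.0123, 0], "delta_rot": [0, 0, 0], "claw": 0},
])

```text
time: 4.37
eef_pos: [0.4643, -0.2025, 0.0477]
tcp_rot: [-0.073, 0.703, 0.07, 0.704]
contact_force: [-1.9, 0.1, 1.3]
opening: -0.002
```

```bash
python3 - <<'E'
from h import *
s=ctrl.read_camera('side')[250:450,220:480];t=ctrl.read_camera('top')[175:335,380:510]
b=np.hstack([cv2.resize(s,(520,400)),cv2.resize(t,(280,400))])
cv2.imwrite('pics/p3.png',cv2.convertScaleAbs(b,alpha=1.6))
print(ctrl.get_state()['contact_force'],ctrl.get_state()['eef_pos'])
E
```

```text
[-2.45979189 -0.07466721 -0.08469731] [ 0.46404873 -0.20262222  0.04776106]
```

View pics/p3.png

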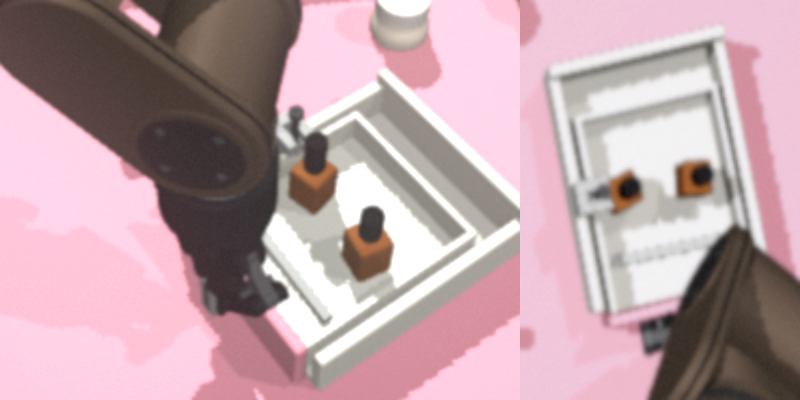

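The tray is about 35 mm in, the bottles are standing, and the pusher is lying in its tray. I'll push on at low speed.

Request:
play_rows([
  {"delta_pos": [0.002, 0.0004, 0], "delta_rot": [0, 0, 0], "claw": 0},
  {"delta_pos": [0.0045, 0.0009, 0], "delta_rot": [0, 0, 0], "claw": 0},
  {"delta_pos": [0.007, 0.0014, 0], "delta_rot": [0, 0, 0], "claw": 0},
  {"delta_pos": [0.0095, 0.0019, 0], "delta_rot": [0, 0, 0], "claw": 0},
  {"delta_pos": [0.012, 0.0025, 0], "delta_rot": [0, 0, 0], "claw": 0},
  {"delta_pos": [0.014, 0.0029, 0], "delta_rot": [0, 0, 0], "claw": 0},
  {"delta_pos": [0.016, 0.0033, 0], "delta_rot": [0, 0, 0], "claw": 0},
  {"delta_pos": [0.018, 0.0037, 0], "delta_rot": [0, 0, 0], "claw": 0},
  {"delta_pos": [0.019, 0.0039, 0], "delta_rot": [0, 0, 0], "claw": 0},
  {"delta_pos": [0.019, 0.0039, 0], "delta_rot": [0, 0, 0], "claw": 0},
])

```text
time: 5.3
eef_pos: [0.4833, -0.1986, 0.0477]
tcp_rot: [-0.073, 0.703, 0.07, 0.704]
contact_force: [-2.6, 1.1, 1.1]
opening: 0.001
```

```bash
python3 - <<'E'
from h import *
t=ctrl.read_camera('top')[175:335,380:510]
cv2.imwrite('pics/p4.png',cv2.convertScaleAbs(cv2.resize(t,None,fx=3.6,fy=3.6,interpolation=cv2.INTER_CUBIC),alpha=1.6))
print(ctrl.get_state()['contact_force'],ctrl.get_state()['eef_pos'])
E
```

```text
[-3.69333935  0.36245085  0.86006812] [ 0.48321306 -0.19863165  0.04773209]
```

View pics/p4.png

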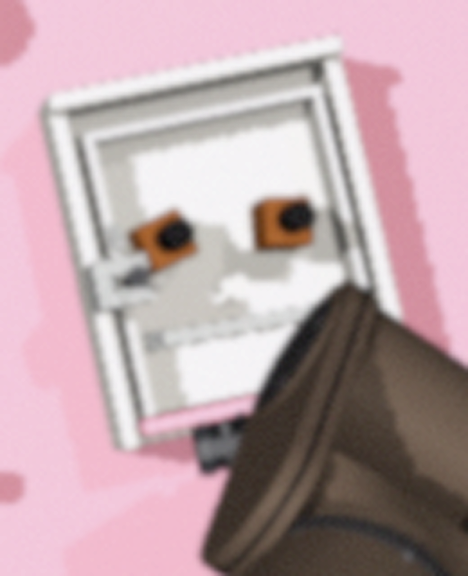

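The tray is about 52–55 mm in and the force is about 3.5 N, so it isn't at the stop yet. I'll go on in small steps.

Request:
play_rows([
  {"delta_pos": [0.001, 0.0002, 0], "delta_rot": [0, 0, 0], "claw": 0},
  {"delta_pos": [0.002, 0.0004, 0], "delta_rot": [0, 0, 0], "claw": 0},
  {"delta_pos": [0.003, 0.0006, 0], "delta_rot": [0, 0, 0], "claw": 0},
  {"delta_pos": [0.003, 0.0006, 0], "delta_rot": [0, 0, 0], "claw": 0},
])

```text
time: 5.68
eef_pos: [0.4863, -0.198, 0.0477]
tcp_rot: [-0.073, 0.703, 0.07, 0.704]
contact_force: [-3.7, 0.4, 1.9]
opening: 0.0
```

Request:
play_rows([
  {"delta_pos": [0.001, 0.0002, 0], "delta_rot": [0, 0, 0], "claw": 0},
  {"delta_pos": [0.002, 0.0004, 0], "delta_rot": [0, 0, 0], "claw": 0},
  {"delta_pos": [0.002, 0.0004, 0], "delta_rot": [0, 0, 0], "claw": 0},
])

```text
time: 5.93
eef_pos: [0.4878, -0.1976, 0.0477]
tcp_rot: [-0.073, 0.704, 0.07, 0.703]
contact_force: [-6.0, 0.1, 3.0]
opening: 0.004
```

Request:
play_rows([
  {"delta_pos": [0.001, 0.0002, 0], "delta_rot": [0, 0, 0], "claw": 0},
  {"delta_pos": [0.001, 0.0002, 0], "delta_rot": [0, 0, 0], "claw": 0},
])

```text
time: 6.1
eef_pos: [0.4878, -0.1976, 0.0477]
tcp_rot: [-0.073, 0.705, 0.071, 0.702]
contact_force: [-7.8, -0.6, 4.0]
opening: -0.0
```

The force is rising with no further motion, so the tray is at its stop. Now I'll back off gently and then clear.

Request:
play_rows([
  {"delta_pos": [-0.002, -0.0004, 0], "delta_rot": [0, 0, 0], "claw": 0},
  {"delta_pos": [-0.005, -0.001, 0], "delta_rot": [0, 0, 0], "claw": 0},
  {"delta_pos": [-0.008, -0.0016, 0], "delta_rot": [0, 0, 0], "claw": 0},
  {"delta_pos": [-0.011, -0.0023, 0], "delta_rot": [0, 0, 0], "claw": 0},
  {"delta_pos": [-0.014, -0.0029, 0], "delta_rot": [0, 0, 0], "claw": 0},
  {"delta_pos": [-0.017, -0.0035, 0], "delta_rot": [0, 0, 0], "claw": 0},
  {"delta_pos": [-0.02, -0.0041, 0], "delta_rot": [0, 0, 0], "claw": 0},
  {"delta_pos": [-0.024, -0.0049, 0], "delta_rot": [0, 0, 0], "claw": 0},
  {"delta_pos": [-0.03, -0.006, 0], "delta_rot": [0, 0, 0], "claw": 0},
  {"delta_pos": [-0.04, -0.008, 0], "delta_rot": [0, 0, 0], "claw": 0},
  {"delta_pos": [-0.055, -0.011, 0], "delta_rot": [0, 0, 0], "claw": 0},
  {"delta_pos": [-0.07, -0.014, 0], "delta_rot": [0, 0, 0], "claw": 0},
  {"delta_pos": [-0.07, -0.014, 0.03], "delta_rot": [0, 0, 0], "claw": 0},
  {"delta_pos": [-0.07, -0.014, 0.07], "delta_rot": [0, 0, 0], "claw": 0},
  {"delta_pos": [-0.07, -0.014, 0.11], "delta_rot": [0, 0, 0], "claw": 0},
  {"delta_pos": [-0.07, -0.014, 0.15], "delta_rot": [0, 0, 0], "claw": 0},
  {"delta_pos": [-0.065, 0.02, 0.18], "delta_rot": [0, 0, 0], "claw": 0},
  {"delta_pos": [-0.055, 0.06, 0.2], "delta_rot": [0, 0, 0], "claw": 0},
  {"delta_pos": [-0.045, 0.1, 0.2], "delta_rot": [0, 0, 0], "claw": 0},
  {"delta_pos": [-0.035, 0.14, 0.2], "delta_rot": [0, 0, 0], "claw": 0},
])

```text
time: 7.77
eef_pos: [0.452, -0.0632, 0.2505]
tcp_rot: [-0.073, 0.703, 0.069, 0.704]
contact_force: [1.3, -0.2, 0.5]
opening: 0.001
```

Request:
play_rows([
  {"delta_pos": [0.01, 0.04, 0], "delta_rot": [0, 0, 0], "claw": 0},
  {"delta_pos": [0.02, 0.08, 0], "delta_rot": [0, 0, 0], "claw": 0},
  {"delta_pos": [0.03, 0.12, 0], "delta_rot": [0, 0, 0], "claw": 0},
  {"delta_pos": [0.03, 0.16, 0], "delta_rot": [0, 0, 0], "claw": 0},
  {"delta_pos": [0.03, 0.2, 0], "delta_rot": [0, 0, 0], "claw": 0},
  {"delta_pos": [0.03, 0.24, 0], "delta_rot": [0, 0, 0], "claw": 0},
  {"delta_pos": [0.03, 0.24, 0], "delta_rot": [0, 0, 0], "claw": 0},
  {"delta_pos": [0.03, 0.24, 0], "delta_rot": [0, 0, 0], "claw": 0},
])

```text
time: 8.43
eef_pos: [0.4812, 0.1783, 0.2502]
tcp_rot: [-0.075, 0.703, 0.07, 0.704]
contact_force: [-0.0, -0.1, 0.5]
opening: 0.004
```

```bash
python3 - <<'E'
from h import *
t=ctrl.read_camera('top');cv2.imwrite('pics/top5.png',t);s=ctrl.read_camera('side');cv2.imwrite('pics/side5.png',s)
b=np.hstack([cv2.resize(t[175:335,380:510],None,fx=3,fy=3),cv2.resize(s[:, :],(433,325)) if 0 else cv2.resize(s[100:480,200:500],(379,480))])
cv2.imwrite('pics/p5.png',cv2.convertScaleAbs(b,alpha=1.6)[:, :800])
print(ctrl.get_state()['contact_force'],ctrl.get_state()['eef_pos'])
E
```

```text
[ 0.15012876 -0.37463836 -0.56705208] [0.48166409 0.17620177 0.25023899]
```

View pics/p5.png

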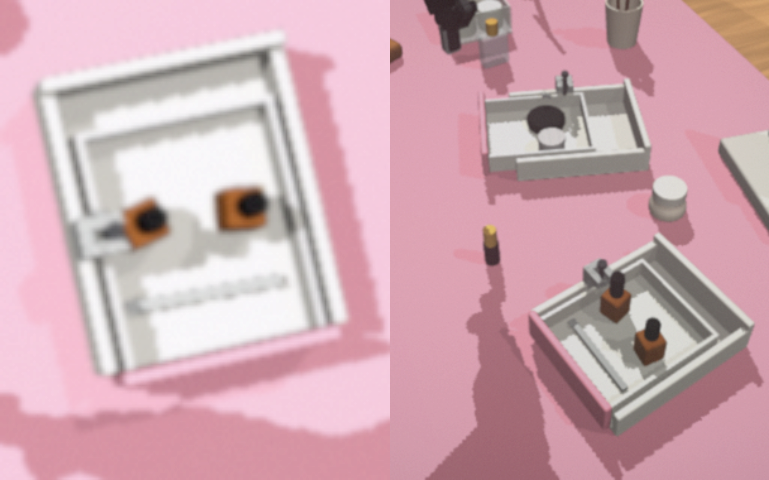

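View pics/top5.png

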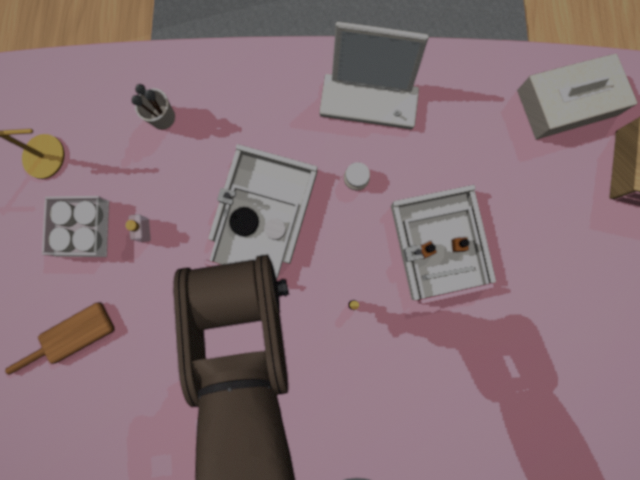

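The tray has come back to mid position with bottles and pusher in place, and the other things look unmoved. One quick check of the travel before handing in.

```bash
python3 - <<'E'
from h import *
T=lambda x,y:ray('top',(380+x/3,175+y/3),.054)
m=(T(120,384)+T(341,334))/2; print(m,(m[:2]-[.4419,-.2041])@[.98,.2])
d=cv2.absdiff(cv2.imread('pics/side0.png'),cv2.imread('pics/side5.png')).max(2)
for n,(x0,y0,x1,y1) in dict(care=(270,150,410,245),lip=(270,275,292,312),jar=(400,235,440,275)).items(): print(n,(d[y0:y1,x0:x1]>40).mean())
E
```

```text
[ 0.4807712  -0.19784591  0.054     ] 0.03934459806420904
care 0.0
lip 0.004914004914004914
jar 0.0
```

Travel is about 39 mm within measuring error, so the tray is latched on its pin. Handing in.

```bash
python3 -c "
from plant import ctrl
ctrl.sign_off()"
```

```text
the job is handed in; nothing more can be done
```

The nail polish tray is pushed in, released and latched at mid position, and the job is handed in at about 8.5 s of the 35 s allowed. No verdict was reported.

- **Push:** I pushed the panel in slowly with the closed fingertips along its normal until the motion stopped. The force had then risen to about 8–9 N, against the 40 N limit. I backed off gently and moved the arm clear.
- **Tray position:** the top view put the tray about 39 mm in, against 40 mm nominal, with a measuring error of about 2 mm.
- **Contents:** both bottles are standing and the cuticle pusher is lying in the tray.
- **Other things:** before-and-after side views show no change at the care tray or the cream jar. The lipstick's 0.5 % of changed pixels is probably shadow. I checked the perfume bottle only by eye in the pictures, and it looked unmoved.
- **Checks:** none of the last checks failed or disagreed.

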